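# Find the full candle tin by feel and hold it up

### The job

Three identical closed tins stand on the sill and only one is full of metal candle cups for the menorah. Going from the robot's left to its right, lift each tin in turn clear of the sill to feel its weight and set it back upright on its own spot before lifting the next (the last one you may keep in hand if it is the one); then hold the heaviest tin up, upright and still, at least 10 cm clear of the sill, and finish while still holding it there. Leave the menorah, the saucer and the two dreidels undisturbed and knock no tin over.

Things in the scene. Friction and masses are not known exactly. Their poses are not given: they have to be found in the camera images.
- tin_left: the left-hand of three identical closed silver aluminium tins (left = +y): upright cylinder, 56 mm in diameter, 82 mm tall with its flat lid shut, blue band round its middle, rigid enough for a firm grip (40 N) on its side. Origin: centre of its underside, z up. Any of the three may be the full one: that tin weighs 440 to 600 g all in, each of the others 150 to 270 g
- tin_middle: the middle of three identical closed silver aluminium tins (left = +y): upright cylinder, 56 mm in diameter, 82 mm tall with its flat lid shut, blue band round its middle, rigid enough for a firm grip (40 N) on its side. Origin: centre of its underside, z up. Any of the three may be the full one: that tin weighs 440 to 600 g all in, each of the others 150 to 270 g
- tin_right: the right-hand of three identical closed silver aluminium tins (left = +y): upright cylinder, 56 mm in diameter, 82 mm tall with its flat lid shut, blue band round its middle, rigid enough for a firm grip (40 N) on its side. Origin: centre of its underside, z up. Any of the three may be the full one: that tin weighs 440 to 600 g all in, each of the others 150 to 270 g
- menorah: Bystander, loose, to be left alone: glass-and-steel candlestick, 270 mm wide along its own x axis, 80 mm deep, 200 mm tall, 1.1 kg, standing to the robot's left. Origin: centre of the underside of its foot, z up
- saucer: Bystander, loose, to be left alone: round terracotta saucer, 130 mm in diameter, 22 mm tall, to the robot's right. Origin: centre of its underside, z up
- dreidel_blue: Bystander, loose, to be left alone: blue plastic dreidel lying on its side beyond the tins, about 55 mm long along its x axis and 24 mm thick. Origin: under the middle of its square part
- dreidel_orange: Bystander, loose, to be left alone: orange plastic dreidel lying on its side beyond the tins, about 55 mm long along its x axis and 24 mm thick. Origin: under the middle of its square part

How it is judged:
By the outcome, as a careful person would: the job done as asked, in the order asked, and still so for the second after the job is handed in, while the arm keeps its last pose, push and grip.
It also fails if it takes over 72 s, if anything falls off the work surface, if the arm or the gripper's body presses on something with over 40 N, if the wrist force passes 120 N, or if a joint passes its speed limit or range.

### The arm

A 7-joint arm with a two-finger parallel gripper is mounted at the origin on the work surface. World frame = base frame: x ahead of the robot, y to its left, z up, the work surface at z = 0. Lengths are in m, angles in rad, forces in N, time in s.
With the tool pointing down it reaches from about 0.4 to 0.875 m from the base axis. Payload 19.3 kg.
Tool frame: the origin (TCP) lies at the very end of the fingers, on their centre line; the grasp point (between the pads) lies 19 mm behind it; z points along the fingers, y is the line along which they close (so a half turn about z gives the same grasp; the last joint's range is limited). The gripper opens to 85 mm and grips with 20 to 120 N. Pads are 22 mm wide; open, the fingers measure 114 mm over their backs; the gripper's body (76 mm by 85 mm) begins 54 mm behind the grasp point. The pads swing forward as they close: fully open they stand 13 mm farther back than shut.
Start: joints at [-1.309, 0.521, -0.036, 1.599, 0.021, 1.021, -0.113], TCP at [0.204, 0.591, 0.231] pointing down, gripper open.
Joint ranges: [-2.91, 2.91], [-0.3, 2.13], [-1.5, 1.42], [0.17, 2.43], [-1.26, 4.41], [0.16, 1.93], [-2.52, 2.52]. Speed limits (rad/s): [1.89, 1.89, 2.39, 2.39, 3.01, 3.01, 3.01].

### API

Orientations are given as [roll, pitch, yaw] about the fixed x, y, z axes, in that order (R = Rz(yaw) Ry(pitch) Rx(roll)).
In Python, from workcell import monitor, viewer, bot gives the robot as it stands.
- The arm moves only by the tool move_arm, never from a script. Its arguments are lists of equal length, an entry for each row: "gripper": the opening, from 0 (shut) to 1 (fully open); "linear": the shift along the tool's x, y, z in cm, a list of three; "twist": the turn about the tool's z in degrees. A call has 1 to 8 rows; each row shifts and turns the commanded pose from where the row before left it, along the tool's axes as they then stand; what a row does not reach is not made up. A row lasts 1/10 s, in which the tool goes at most 50 mm and 8.59 degrees, less where a joint would pass 70% of its speed; a pose out of reach is approached as far as the arm can. A call with a gripper value outside its range is refused whole. The fingers move at their own pace and stop on an object; "squeeze" is the grip in N (left out, the last holds). Time passes only in rows, so rows that do not move let the fingers close. It gives the time, the measured TCP pose, the force, the opening and the grip force at its end, in the units of the state.
- monitor.observe(): the state, without advancing time (a new reading comes with each control period).
- viewer.grab_frame(name): name is "scene" or "side" or "wrist"; returns a dict with "img" (384x512x3 uint8, red, green, blue), "K" (3x3 intrinsics, pixels), "k1" (the pictures are not rectified: a ray, as slopes to the right and down, at radius r is drawn at 1 + k1 r^2 times it, then the intrinsics apply), "eye" and "rotation" of the camera in the world. Camera axes: x right, y up, looking along -z (the intrinsics and any distortion apply to the point x, -y, -z); pixel columns grow to the right and rows downward; lengths in m; the calibration is good to about 2 mm. A picture is of the moment at which its call begins. There is no depth.
- bot.job_done(): hands the job in; it is judged then, once.
The state is a dict: "clock": time; "qpos": joint angles; "qd": joint speeds; "joint_efforts": joint torques, N m; "position": TCP position; "tool_rot": TCP orientation; "force": force on the tool from outside, world axes, zero at the start; "moment": the same for the moment, N m; "grip_width": finger opening in m; "finger_force": force on a finger pad.
Only numpy, scipy, OpenCV 4.12 (cv2) and the standard library are available. Lean on these libraries where they do the work, as an engineer would, in place of code of your own. Each camera call takes 0.05 s, during which the arm holds its last target. There are 200 camera calls.

## Working session

There is one attempt and no reset: what is moved stays moved. The work goes in short steps, Python scripts to look and compute and a tool call to move; the robot and the scene stay as the last step left them, time stands still between calls to the robot, and variables do not carry over. Pictures are saved under pics/ and viewed, at most 10 in all, crops included, and the job is handed in when it is done.

Besides the shell and the picture viewer there is one more tool, called after "Call:" in YAML: its name, and indented under it one key for each argument. move_arm: Moves the arm, as the interface text tells. Its arguments: {"type":"object","properties":{"gripper":{"type":"array"},"linear":{"type":"array"},"twist":{"type":"array"},"squeeze":{"type":"number"}},"required":["gripper","linear","twist"]}

```bash
mkdir -p pics
cat > h.py <<'E'
import numpy as np,cv2,pickle
from workcell import monitor,viewer,bot
def grab(n,tag):
    f=viewer.grab_frame(n); cv2.imwrite(f'pics/{tag}.png',f['img'][...,::-1]); pickle.dump(f,open(f'pics/{tag}.pkl','wb')); return f
def load(tag): return pickle.load(open(f'pics/{tag}.pkl','rb'))
def ray(f,u,v):
    K=np.array(f['K'],float)
    p=cv2.undistortPoints(np.array([[[u,v]]],float),K,np.array([f['k1'],0,0,0],float))[0,0]
    d=np.array(f['rotation'])@np.array([p[0],-p[1],-1.]); return np.array(f['eye']),d/np.linalg.norm(d)
def plane(f,u,v,z):
    e,d=ray(f,u,v); return e+d*(z-e[2])/d[2]
def tri(fa,a,fb,b):
    e1,d1=ray(fa,*a);e2,d2=ray(fb,*b)
    s=np.linalg.lstsq(np.c_[d1,-d2],e2-e1,rcond=None)[0]
    p,q=e1+s[0]*d1,e2+s[1]*d2; return (p+q)/2,np.linalg.norm(p-q)
def proj(f,P):
    c=np.array(f['rotation']).T@(np.array(P)-f['eye']); s=np.array([c[0],-c[1]])/-c[2]
    s=s*(1+f['k1']*(s@s)); K=np.array(f['K']); return K[0,0]*s[0]+K[0,2],K[1,1]*s[1]+K[1,2]
E
python3 - <<'E'
from h import *
np.set_printoptions(precision=3,suppress=True)
fs=[grab(n,n+'0') for n in('scene','side','wrist')]
for f in fs: print(f['K'],f['k1'],f['eye'],f['rotation'])
s=monitor.observe()
for k in s: print(k,s[k])
E
```

```text
[[416.198   0.    253.755]
 [  0.    416.198 192.649]
 [  0.      0.      1.   ]] -0.13199445803071067 [1.241 0.266 0.951] [0.624 0.013 1.951]
[[376.003   0.    255.357]
 [  0.    376.003 188.526]
 [  0.      0.      1.   ]] -0.10568512370639543 [ 0.171 -0.663  0.711] [ 0.894  0.015 -0.574]
[[289.31    0.    257.56 ]
 [  0.    289.31  188.497]
 [  0.      0.      1.   ]] -0.01786895414532034 [0.136 0.613 0.373] [-0.285  0.001  1.239]
clock 0.15
qpos [-1.309  0.522 -0.036  1.6    0.021  1.021 -0.113]
qd [ 0.    -0.003  0.    -0.002  0.001  0.001 -0.001]
joint_efforts [  0.002 -92.739   1.98  -37.005   0.018   0.006  -0.   ]
position [0.204 0.591 0.231]
tool_rot [-3.141  0.     2.81 ]
force [-0.868 -0.134 -0.298]
moment [ 0.02   0.017 -0.02 ]
finger_force 0.0
grip_width 0.08503263063728593
```

View pics/scene0.png

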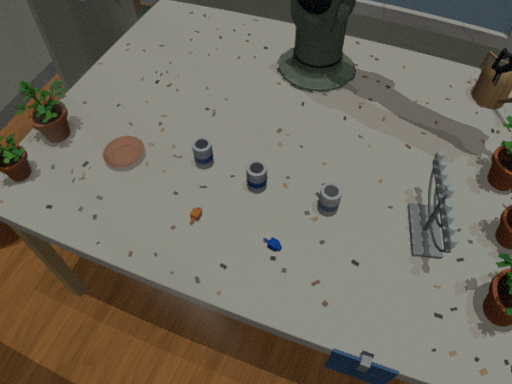

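View pics/side0.png

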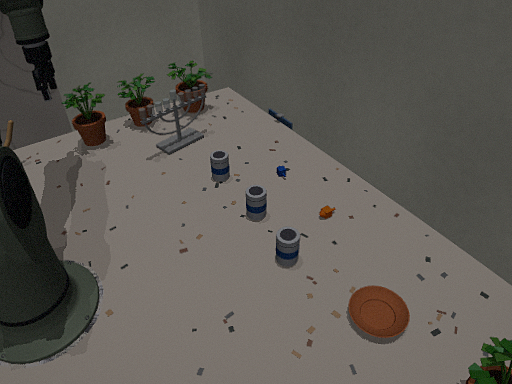

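Scene: tins near (329,197) left, (257,175) middle, (203,150) right; dreidels (275,244) and (196,214), saucer (124,152), menorah (430,215). Side: tins near (220,165), (256,202), (287,245). I'll look at the lids enlarged.

```bash
python3 - <<'E'
import re
s=open('h.py').read()
s=s.replace("    f=viewer.grab_frame(n);","    f=viewer.grab_frame(n); r=np.array(f['rotation'],float); f['rotation']=Rotation.from_euler('xyz',r).as_matrix() if r.size==3 else r;").replace("import numpy as np","from scipy.spatial.transform import Rotation\nimport numpy as np",1)
open('h.py','w').write(s)
E
python3 - <<'E'
from h import *
fs={n:grab(n,n+'1') for n in('scene','side')}
c={'scene':[(329,197),(257,175),(203,150)],'side':[(220,163),(256,202),(287,245)]}
rows=[]
for n in c:
    im=fs[n]['img'][...,::-1]
    rows.append(np.hstack([cv2.resize(im[v-25:v+25,u-25:u+25],(250,250),interpolation=cv2.INTER_NEAREST) for u,v in c[n]]))
cv2.imwrite('pics/crops.png',np.vstack(rows))
E
```

```text
(no output)
```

View pics/crops.png

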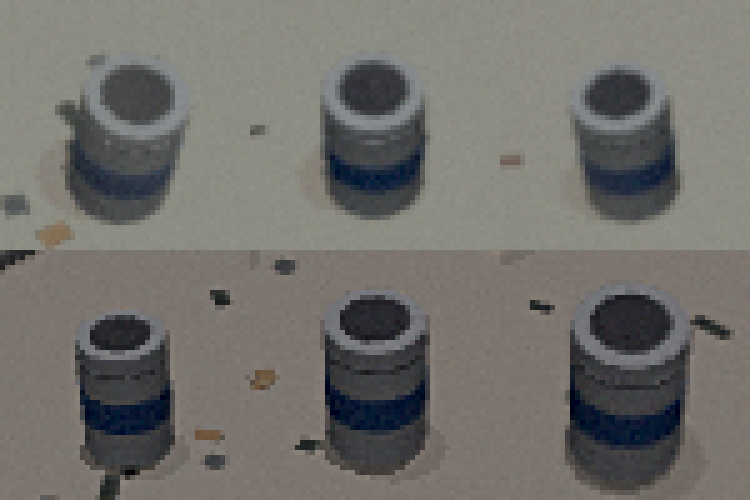

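The crops show each tin's dark lid disc inside a bright rim, so its centroid serves as the lid centre in both views.

Run:
```python
from h import *
np.set_printoptions(precision=4,suppress=True)
A,B=load('scene1'),load('side1')
sd={'a':[(331,190),(257,167),(201,143)],'b':[(219,154),(256,190),(288,234)]}
def lid(f,p):
    g=cv2.GaussianBlur(cv2.cvtColor(f['img'],cv2.COLOR_RGB2GRAY),(3,3),0); u,v=p
    c=g[v-1:v+2,u-1:u+2].mean(); r=np.percentile(g[v-7:v+8,u-9:u+10],92)
    m=(g<(c+r)/2).astype(np.uint8); w=np.zeros_like(m); w[v-8:v+9,u-10:u+11]=m[v-8:v+9,u-10:u+11]
    n,l,st,ce=cv2.connectedComponentsWithStats(w,connectivity=4); k=l[v,u]; return ce[k],st[k]
for p,q in zip(sd['a'],sd['b']):
    (a,sa),(b,sb)=lid(A,p),lid(B,q); X,e=tri(A,a,B,b); print(a,sa[2:],b,sb[2:],'->',X,e, plane(A,*a,.082)[:2],plane(B,*b,.082)[:2])
for n,a,b,z in[('blue',(274,244),(282,171),.012),('orange',(196,214),(327,212),.012),('saucer',(124,152),(379,311),.01),('menfoot',(426,231),(181,141),.01)]:
    print(n,plane(A,*a,z),plane(B,*b,z))
# menorah extents on image
for uv in[(450,248),(436,155)]: print(plane(A,*uv,.15))
```

```text
[330.9635 190.4672] [ 15  12 137] [218.5362 154.2464] [12  7 69] -> [0.586  0.2057 0.0806] 0.0023345632132562868 [0.5859 0.2065] [0.5855 0.2024]
[256.3103 167.3362] [ 14  11 116] [255.4423 190.3365] [ 14  10 104] -> [ 0.5843 -0.003   0.0806] 0.0026602905636030974 [ 0.5842 -0.0018] [ 0.584  -0.0058]
[201.2323 143.4949] [13 10 99] [287.5556 234.1895] [ 16  12 153] -> [ 0.5586 -0.1809  0.0801] 0.002129217276789371 [ 0.5593 -0.1793] [ 0.5581 -0.1833]
blue [0.7497 0.1117 0.012 ] [0.7519 0.1017 0.012 ]
orange [ 0.7404 -0.1154  0.012 ] [ 0.7421 -0.1225  0.012 ]
saucer [ 0.6183 -0.4244  0.01  ] [ 0.628  -0.4234  0.01  ]
menfoot [0.5677 0.4762 0.01  ] [0.5624 0.4537 0.01  ]
[0.6926 0.5037 0.15  ]
[0.4268 0.4381 0.15  ]
```

Tins found at about (0.586, 0.205), (0.584, -0.003) and (0.559, -0.181), with tops at about 0.08. Next I raise the tool and square the yaw to π, so tool x is -X, y is +Y and z is down.

Call:
move_arm:
  gripper: [1, 1, 1, 1]
  linear:
    - [0, 0, -2.5]
    - [0, 0, -2.5]
    - [0, 0, -2]
    - [0, 0, 0]
  twist: [-7, -7, -5, 0]

```text
clock: 0.65
position: [0.204, 0.5918, 0.304]
tool_rot: [3.138, 0.001, -3.139]
force: [0.1, 0.8, -0.3]
grip_width: 0.0853
finger_force: 0.0
```

Call:
move_arm:
  gripper: [1, 1, 1, 1, 1, 1, 1, 1]
  linear:
    - [-3, -3, 0]
    - [-3.2, -3.2, 0]
    - [-3.2, -3.2, 0]
    - [-3.2, -3.2, 0]
    - [-3.2, -3.2, 0]
    - [-3.2, -3.2, 0]
    - [-3.2, -3.2, 0]
    - [-3.2, -3.2, 0]
  twist: [0, 0, 0, 0, 0, 0, 0, 0]

```text
clock: 1.45
position: [0.4585, 0.3352, 0.3009]
tool_rot: [-3.141, -0.0, 3.14]
force: [0.7, 1.5, 0.4]
grip_width: 0.0854
finger_force: 0.0
```

Call:
move_arm:
  gripper: [1, 1, 1, 1, 1, 1, 1, 1]
  linear:
    - [-3.2, -3.2, 0]
    - [-3.2, -3.2, 0]
    - [-3.2, -3.2, 0]
    - [-2, -2, 0]
    - [-1.2, -1.5, 2]
    - [0, 0, 3]
    - [0, 0, 3]
    - [0, 0, 0]
  twist: [0, 0, 0, 0, 0, 0, 0, 0]

```text
clock: 2.25
position: [0.5836, 0.205, 0.2174]
tool_rot: [-3.139, -0.006, 3.14]
force: [-0.5, 0.9, 0.3]
grip_width: 0.0852
finger_force: 0.0
```

Run:
```python
from h import *
f=grab('wrist','w1'); s=monitor.observe(); print(s['qpos'],s['position'],f['eye'],proj(f,[.586,.205,.0805]),proj(f,list(s['position'])))
```

```text
[-0.46361068  0.52700856  0.04430814  1.62626407 -0.02652345  0.99239897
  1.15900651] [0.58466157 0.20543626 0.21989552] [0.51255529 0.2046159  0.35959544] (np.float64(258.74835049587074), np.float64(182.31644791098705)) (np.float64(259.90729014945055), np.float64(246.44185223474807))
```

View pics/w1.png

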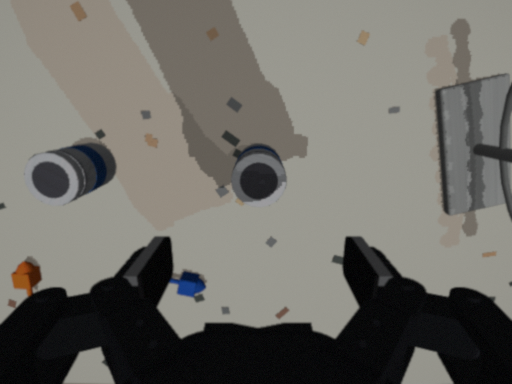

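Wrist view: left tin's lid at about (259,180), middle tin's at (49,183), menorah foot to the right at (475,145), dreidels at the bottom left and well clear.

Run:
```python
from h import *
f=load('w1'); g=cv2.GaussianBlur(cv2.cvtColor(f['img'],cv2.COLOR_RGB2GRAY),(3,3),0)
A,B=load('scene1'),load('side1')
for (u,v),a,b in [((259,181),(330.96,190.47),(218.54,154.25)),((50,181),(256.31,167.34),(255.44,190.34))]:
    w=np.zeros_like(g); w[v-25:v+26,u-28:u+29]=(g<95)[v-25:v+26,u-28:u+29]
    n,l,st,ce=cv2.connectedComponentsWithStats(w,connectivity=4);k=l[v,u];c=ce[k];print(c,st[k][2:],plane(f,*c,.081),tri(A,a,f,c),tri(B,b,f,c))
```

```text
[254.14608234 179.6938911 ] [  53   44 1506] [0.58317534 0.20042849 0.081     ] (array([0.58356095, 0.203354  , 0.07877871]), np.float64(0.005925886098402977)) (array([0.58344799, 0.20021295, 0.08352519]), np.float64(0.0018389211514635625))
[ 50.12330097 179.38543689] [  37   36 1030] [ 0.58273306 -0.00443999  0.081     ] (array([ 0.58289568, -0.00300293,  0.08127261]), np.float64(0.0021079266421537147)) (array([ 0.58363838, -0.00491565,  0.08094878]), np.float64(0.0017884422545022414))
```

Call:
move_arm:
  gripper: [1, 1, 1, 1, 1, 1, 1, 1]
  linear:
    - [0, 0, 3]
    - [0, 0, 4]
    - [0, 0, 4]
    - [0, 0, 3]
    - [0, 0, 2.5]
    - [0, 0, 2]
    - [0, 0, 1]
    - [0, 0, 0]
  twist: [0, 0, 0, 0, 0, 0, 0, 0]

```text
clock: 3.1
position: [0.5857, 0.206, 0.0264]
tool_rot: [-3.141, -0.0, 3.141]
force: [-0.7, -0.1, -1.0]
grip_width: 0.0859
finger_force: 0.0
```

Call:
move_arm:
  gripper: [0.6, 0.6, 0.6, 0.5, 0.5, 0.5, 0.5, 0.5]
  linear:
    - [0, 0, 0]
    - [0, 0, 0]
    - [0, 0, 0]
    - [0, 0, 0]
    - [0, 0, 0]
    - [0, 0, 0]
    - [0, 0, 0]
    - [0, 0, 0]
  twist: [0, 0, 0, 0, 0, 0, 0, 0]
  squeeze: 38

```text
clock: 3.9
position: [0.5863, 0.2061, 0.0278]
tool_rot: [3.141, 0.002, 3.141]
force: [-1.8, -0.9, 8.2]
grip_width: 0.0544
finger_force: 33.8
```

Call:
move_arm:
  gripper: [0.3, 0.3, 0.3, 0.3, 0.3, 0.3, 0.3, 0.3]
  linear:
    - [0, 0, 0]
    - [0, 0, 0]
    - [0, 0, -1]
    - [0, 0, -2]
    - [0, 0, -2]
    - [0, 0, -1]
    - [0, 0, 0]
    - [0, 0, 0]
  twist: [0, 0, 0, 0, 0, 0, 0, 0]

```text
clock: 4.7
position: [0.5853, 0.2058, 0.0861]
tool_rot: [-3.142, -0.0, 3.141]
force: [0.1, 0.0, -2.5]
grip_width: 0.0542
finger_force: 36.6
```

Call:
move_arm:
  gripper: [0.3, 0.3, 0.3, 0.3, 0.3, 0.3]
  linear:
    - [0, 0, 0]
    - [0, 0, 0]
    - [0, 0, 0]
    - [0, 0, 0]
    - [0, 0, 0]
    - [0, 0, 0]
  twist: [0, 0, 0, 0, 0, 0]

```text
clock: 5.3
position: [0.5855, 0.2058, 0.0862]
tool_rot: [-3.141, -0.0, 3.141]
force: [-0.6, -0.5, -1.1]
grip_width: 0.0541
finger_force: 36.6
```

Run:
```python
from h import *
F=[]
for i in range(6):
    f=grab('side','s_lift1'); s=monitor.observe(); F.append(s['force'])
print(np.mean(F,0),np.std(F,0),s['joint_efforts'],s['moment'],s['position'],s['grip_width'],s['finger_force'])
```

```text
[ 0.02563396 -0.01598622 -1.57768234] [0.31855883 0.70575535 0.53161792] [-7.10374479e-04 -1.00789404e+02  4.41112831e+00 -2.92652160e+01
  1.43080205e-02  3.27114576e-03  7.25881614e-05] [ 0.07390941 -0.01774659 -0.00880634] [0.58553328 0.20578282 0.08631544] 0.054343996540270056 36.573119312524796
```

View pics/s_lift1.png

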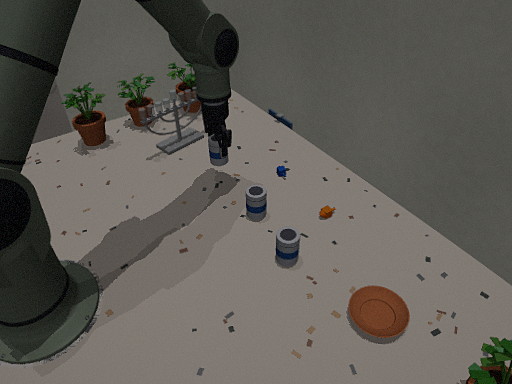

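The picture shows the left tin held clear at (218,150). It weighs about 1.6 N, so it is a light one. Setting it back.

Call:
move_arm:
  gripper: [0.3, 0.3, 0.3, 0.3, 0.3, 0.3, 0.3, 0.3]
  linear:
    - [0, 0, 1]
    - [0, 0, 1.5]
    - [0, 0, 1.5]
    - [0, 0, 1]
    - [0, 0, 0.5]
    - [0, 0, 0.2]
    - [0, 0, 0.2]
    - [0, 0, 0]
  twist: [0, 0, 0, 0, 0, 0, 0, 0]

```text
clock: 6.4
position: [0.5859, 0.2059, 0.0279]
tool_rot: [3.141, 0.001, 3.141]
force: [0.8, -0.2, -0.9]
grip_width: 0.0543
finger_force: 36.7
```

Call:
move_arm:
  gripper: [0.3, 0.3, 0.3]
  linear:
    - [0, 0, 0]
    - [0, 0, 0]
    - [0, 0, 0]
  twist: [0, 0, 0]

```text
clock: 6.7
position: [0.5859, 0.2059, 0.0278]
tool_rot: [3.141, 0.001, 3.141]
force: [-0.8, -0.6, 6.6]
grip_width: 0.0542
finger_force: 37.3
```

Touchdown, about 6 N. Opening gently, then going up.

Call:
move_arm:
  gripper: [0.7, 0.75, 0.8, 0.9, 1, 1, 1, 1]
  linear:
    - [0, 0, 0]
    - [0, 0, 0]
    - [0, 0, 0]
    - [0, 0, 0]
    - [0, 0, 0]
    - [0, 0, 0]
    - [0, 0, 0]
    - [0, 0, 0]
  twist: [0, 0, 0, 0, 0, 0, 0, 0]

```text
clock: 7.5
position: [0.5855, 0.2058, 0.0273]
tool_rot: [-3.142, -0.0, 3.141]
force: [-0.6, 0.1, 0.2]
grip_width: 0.0855
finger_force: 0.0
```

Call:
move_arm:
  gripper: [1, 1, 1, 1, 1, 1, 1, 1]
  linear:
    - [0, 0, -0.5]
    - [0, 0, -1.5]
    - [0, 0, -3]
    - [0, 0, -4]
    - [0, 0, -4]
    - [0, 0, -3.5]
    - [0, 0, -3]
    - [0, 0, 0]
  twist: [0, 0, 0, 0, 0, 0, 0, 0]

```text
clock: 8.3
position: [0.5872, 0.2063, 0.2279]
tool_rot: [3.139, 0.007, 3.141]
force: [1.4, -0.1, -0.9]
grip_width: 0.0854
finger_force: 0.0
```

Run:
```python
from h import *
f=grab('wrist','w2'); s=monitor.observe(); print(s['position'],proj(f,[.584,.205,.081]),proj(f,[.5835,-.004,.081]))
```

```text
[0.58629878 0.2060634  0.22534401] (np.float64(256.6418095538074), np.float64(172.8811776707605)) (np.float64(53.77986450209261), np.float64(172.71973015414312))
```

View pics/w2.png

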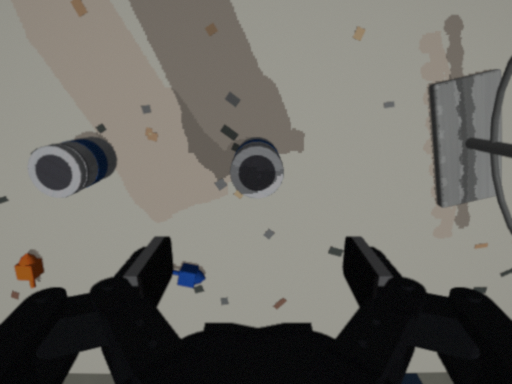

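Left tin stands upright at (257,174), on its spot; the middle tin's lid is at (55,172), as predicted. Moving 21 cm right.

Call:
move_arm:
  gripper: [1, 1, 1, 1, 1, 1, 1, 1]
  linear:
    - [0, -2.5, 0]
    - [0, -4, 0]
    - [0, -4, 0]
    - [0, -4, 0]
    - [0.2, -4, 0]
    - [0, -2.5, 0]
    - [0, 0, 0]
    - [0, 0, 0]
  twist: [0, 0, 0, 0, 0, 0, 0, 0]

```text
clock: 9.15
position: [0.5831, -0.0043, 0.222]
tool_rot: [3.141, -0.001, 3.141]
force: [0.9, 0.0, 0.3]
grip_width: 0.085
finger_force: 0.0
```

Run:
```python
from h import *
f=grab('wrist','w3'); s=monitor.observe(); print(s['position'],s['qpos'])
g=cv2.GaussianBlur(cv2.cvtColor(f['img'],cv2.COLOR_RGB2GRAY),(5,5),0)
for P in([.5835,-.004,.081],[.5586,-.181,.081]):
    u,v=np.round(proj(f,P)).astype(int); print(u,v)
    c=g[v-3:v+4,u-3:u+4].mean(); w=np.zeros_like(g); w[v-22:v+23,u-22:u+23]=(g<c+18)[v-22:v+23,u-22:u+23]
    w=cv2.morphologyEx(w,cv2.MORPH_OPEN,cv2.getStructuringElement(2,(15,15)))
    n,l,st,ce=cv2.connectedComponentsWithStats(w,connectivity=4);k=l[v,u];print(ce[k],st[k][2:],plane(f,*ce[k],.081))
```

```text
[ 0.58320151 -0.00346037  0.22202211] [-0.14819933  0.46641881  0.07381441  1.7268828  -0.04131372  0.95043575
  1.51284289]
259 179
[258.3368984  177.88128342] [ 36  34 935] [ 0.58267951 -0.00433299  0.081     ]
80 155
[ 79.06218145 153.01732926] [ 35  35 981] [ 0.55709459 -0.18183596  0.081     ]
```

Call:
move_arm:
  gripper: [1, 1, 1, 1, 1, 1, 1, 1]
  linear:
    - [0, 0, 3]
    - [0, 0, 4]
    - [0, 0, 4]
    - [0, 0, 3]
    - [0, 0, 2.5]
    - [0, 0, 2]
    - [0, 0, 1]
    - [0, 0, 0]
  twist: [0, 0, 0, 0, 0, 0, 0, 0]

```text
clock: 10.0
position: [0.5828, -0.0033, 0.0262]
tool_rot: [3.141, -0.002, -3.141]
force: [-1.4, -0.4, 0.7]
grip_width: 0.0858
finger_force: 0.0
```

Call:
move_arm:
  gripper: [0.6, 0.6, 0.6, 0.5, 0.3, 0.3, 0.3, 0.3]
  linear:
    - [0, 0, 0]
    - [0, 0, 0]
    - [0, 0, 0]
    - [0, 0, 0]
    - [0, 0, 0]
    - [0, 0, 0]
    - [0, 0, 0]
    - [0, 0, 0]
  twist: [0, 0, 0, 0, 0, 0, 0, 0]

```text
clock: 10.8
position: [0.5842, -0.004, 0.0286]
tool_rot: [3.141, 0.002, 3.141]
force: [-2.3, 0.3, 8.2]
grip_width: 0.0551
finger_force: 39.2
```

Call:
move_arm:
  gripper: [0.3, 0.3, 0.3, 0.3, 0.3, 0.3, 0.3, 0.3]
  linear:
    - [0, 0, 0]
    - [0, 0, 0]
    - [0, 0, -1]
    - [0, 0, -2]
    - [0, 0, -2]
    - [0, 0, -1]
    - [0, 0, 0]
    - [0, 0, 0]
  twist: [0, 0, 0, 0, 0, 0, 0, 0]

```text
clock: 11.6
position: [0.5833, -0.0042, 0.0871]
tool_rot: [3.142, -0.0, 3.141]
force: [0.5, -0.3, -2.2]
grip_width: 0.0549
finger_force: 40.6
```

Run:
```python
from h import *
F=[]
for i in range(14):
    f=grab('side','s_lift2'); s=monitor.observe(); F.append(s['force'])
F=F[4:];print(np.mean(F,0),np.std(F,0),s['position'],s['grip_width'],s['finger_force'])
```

```text
[ 0.16590979 -0.11657888 -1.83121171] [0.39835754 0.31276374 0.57483992] [ 0.58348462 -0.0042167   0.08729179] 0.055144401818843836 40.616734586656094
```

Middle tin is about 1.8 N, also light. Setting it back.

Call:
move_arm:
  gripper: [0.3, 0.3, 0.3, 0.3, 0.3, 0.3, 0.3, 0.3]
  linear:
    - [0, 0, 1]
    - [0, 0, 1.5]
    - [0, 0, 1.5]
    - [0, 0, 1]
    - [0, 0, 0.5]
    - [0, 0, 0.2]
    - [0, 0, 0.2]
    - [0, 0, 0]
  twist: [0, 0, 0, 0, 0, 0, 0, 0]
  squeeze: 36

```text
clock: 13.1
position: [0.5838, -0.0042, 0.0288]
tool_rot: [3.142, 0.001, 3.141]
force: [-0.1, 0.3, -1.7]
grip_width: 0.0549
finger_force: 40.7
```

Call:
move_arm:
  gripper: [0.3, 0.3, 0.3]
  linear:
    - [0, 0, 0]
    - [0, 0, 0]
    - [0, 0, 0]
  twist: [0, 0, 0]

```text
clock: 13.4
position: [0.5838, -0.0042, 0.0287]
tool_rot: [3.142, 0.001, 3.141]
force: [-0.9, -0.6, 4.6]
grip_width: 0.0548
finger_force: 40.9
```

Call:
move_arm:
  gripper: [0.7, 0.75, 0.8, 0.9, 1, 1, 1, 1]
  linear:
    - [0, 0, 0]
    - [0, 0, 0]
    - [0, 0, 0]
    - [0, 0, 0]
    - [0, 0, 0]
    - [0, 0, 0]
    - [0, 0, 0]
    - [0, 0, 0]
  twist: [0, 0, 0, 0, 0, 0, 0, 0]

```text
clock: 14.2
position: [0.5834, -0.0042, 0.0283]
tool_rot: [-3.142, -0.0, 3.141]
force: [0.7, 0.4, 0.6]
grip_width: 0.0853
finger_force: 0.0
```

Call:
move_arm:
  gripper: [1, 1, 1, 1, 1, 1, 1, 1]
  linear:
    - [0, 0, -0.5]
    - [0, 0, -1.5]
    - [0, 0, -3]
    - [0, 0, -4]
    - [0, 0, -4]
    - [0, 0, -3.5]
    - [0, 0, -3]
    - [0, 0, 0]
  twist: [0, 0, 0, 0, 0, 0, 0, 0]

```text
clock: 15.0
position: [0.5851, -0.0043, 0.2286]
tool_rot: [3.141, 0.007, 3.141]
force: [1.0, 0.0, 0.1]
grip_width: 0.085
finger_force: 0.0
```

```bash
cat > lid.py <<'E'
from h import *
import sys
def run(tag,Ps):
    f=grab('wrist',tag); s=monitor.observe(); print(s['position'])
    g=cv2.GaussianBlur(cv2.cvtColor(f['img'],cv2.COLOR_RGB2GRAY),(5,5),0)
    for P in Ps:
        u,v=np.round(proj(f,P)).astype(int)
        c=g[v-3:v+4,u-3:u+4].mean(); w=np.zeros_like(g); w[v-22:v+23,u-22:u+23]=(g<c+18)[v-22:v+23,u-22:u+23]
        w=cv2.morphologyEx(w,cv2.MORPH_OPEN,cv2.getStructuringElement(2,(15,15)))
        n,l,st,ce=cv2.connectedComponentsWithStats(w,connectivity=4);k=l[v,u];print(ce[k],st[k][2:],plane(f,*ce[k],.081))
E
python3 -c "
from lid import *
run('w4',([.5835,-.004,.081],[.558,-.181,.081],[.584,.205,.081]))"
```

```text
[ 0.58425033 -0.00421352  0.22623883]
[257.44469274 172.98324022] [ 34  33 895] [ 0.58230658 -0.00509601  0.081     ]
[ 82.06105263 148.92315789] [ 35  35 950] [ 0.55721825 -0.18185866  0.081     ]
[460.09546539 174.38186158] [ 33  32 838] [0.58371992 0.20509767 0.081     ]
```

Both tins stand back in place. On to the right tin.

Call:
move_arm:
  gripper: [1, 1, 1, 1, 1, 1, 1, 1]
  linear:
    - [0.4, -2.5, 0]
    - [0.6, -4, 0]
    - [0.6, -4, 0]
    - [0.6, -4, 0]
    - [0.3, -2.2, 0]
    - [0, -1, 0]
    - [0, 0, 0]
    - [0, 0, 0]
  twist: [0, 0, 0, 0, 0, 0, 0, 0]

```text
clock: 15.85
position: [0.5587, -0.1798, 0.223]
tool_rot: [3.141, -0.0, -3.141]
force: [1.2, 1.3, -0.6]
grip_width: 0.0856
finger_force: 0.0
```

```bash
python3 -c "
from lid import *
run('w5',([.5835,-.004,.081],[.558,-.181,.081]))
print(monitor.observe()['qpos'])"
```

```text
[ 0.5587256  -0.17946362  0.22308022]
[426.22101449 200.11111111] [ 33  33 828] [ 0.5821054  -0.00474028  0.081     ]
[256.07195767 176.83915344] [ 35  34 945] [ 0.55744069 -0.18192156  0.081     ]
[ 0.13383319  0.47205582  0.1073476   1.71760861 -0.06044755  0.95558798
  1.83689429]
```

Call:
move_arm:
  gripper: [1, 1, 1, 1, 1, 1, 1, 1]
  linear:
    - [0, -0.2, 3]
    - [0, 0, 4]
    - [0, 0, 4]
    - [0, 0, 3]
    - [0, 0, 2.5]
    - [0, 0, 2]
    - [0, 0, 1]
    - [0, 0, 0]
  twist: [0, 0, 0, 0, 0, 0, 0, 0]

```text
clock: 16.7
position: [0.5581, -0.182, 0.0273]
tool_rot: [3.141, -0.002, -3.14]
force: [-0.1, 0.1, 0.1]
grip_width: 0.0854
finger_force: 0.0
```

Call:
move_arm:
  gripper: [0.6, 0.6, 0.6, 0.5, 0.3, 0.3, 0.3, 0.3]
  linear:
    - [0, 0, 0]
    - [0, 0, 0]
    - [0, 0, 0]
    - [0, 0, 0]
    - [0, 0, 0]
    - [0, 0, 0]
    - [0, 0, 0]
    - [0, 0, 0]
  twist: [0, 0, 0, 0, 0, 0, 0, 0]

```text
clock: 17.5
position: [0.5591, -0.183, 0.0296]
tool_rot: [-3.142, 0.002, 3.141]
force: [-2.2, 2.3, 7.6]
grip_width: 0.0546
finger_force: 37.0
```

Call:
move_arm:
  gripper: [0.3, 0.3, 0.3, 0.3, 0.3, 0.3, 0.3, 0.3]
  linear:
    - [0, 0, 0]
    - [0, 0, 0]
    - [0, 0, -1]
    - [0, 0, -2]
    - [0, 0, -2]
    - [0, 0, -1]
    - [0, 0, 0]
    - [0, 0, 0]
  twist: [0, 0, 0, 0, 0, 0, 0, 0]

```text
clock: 18.3
position: [0.5582, -0.1831, 0.0881]
tool_rot: [3.142, -0.0, 3.141]
force: [-0.3, -0.1, -4.7]
grip_width: 0.0547
finger_force: 39.8
```

Run:
```python
from h import *
F=[]
for i in range(14):
    f=grab('side','s_lift3'); s=monitor.observe(); F.append(s['force'])
F=F[4:];print(np.mean(F,0),np.std(F,0),s['position'],s['grip_width'],s['finger_force'])
```

```text
[-0.23429705 -0.16212613 -4.82498053] [0.43420043 0.43300879 0.39508506] [ 0.55845225 -0.18319144  0.08831385] 0.054433557420075315 39.8004972981289
```

The right tin is 4.8 N (about 490 g), so it is the full one. Lifting it 8 cm more, to about 14 cm clear.

Call:
move_arm:
  gripper: [0.3, 0.3, 0.3, 0.3, 0.3, 0.3, 0.3, 0.3]
  linear:
    - [0, 0, -1]
    - [0, 0, -2]
    - [0, 0, -2]
    - [0, 0, -2]
    - [0, 0, -1]
    - [0, 0, 0]
    - [0, 0, 0]
    - [0, 0, 0]
  twist: [0, 0, 0, 0, 0, 0, 0, 0]

```text
clock: 19.8
position: [0.5579, -0.183, 0.1674]
tool_rot: [3.141, -0.001, 3.141]
force: [0.2, 0.2, -5.2]
grip_width: 0.0548
finger_force: 39.8
```

Call:
move_arm:
  gripper: [0.3, 0.3, 0.3, 0.3, 0.3, 0.3, 0.3, 0.3]
  linear:
    - [0, 0, 0]
    - [0, 0, 0]
    - [0, 0, 0]
    - [0, 0, 0]
    - [0, 0, 0]
    - [0, 0, 0]
    - [0, 0, 0]
    - [0, 0, 0]
  twist: [0, 0, 0, 0, 0, 0, 0, 0]

```text
clock: 20.6
position: [0.5584, -0.1832, 0.1683]
tool_rot: [-3.142, 0.0, 3.141]
force: [-0.8, 0.1, -4.5]
grip_width: 0.0546
finger_force: 39.8
```

Run:
```python
from h import *
a=grab('scene','end_sc');b=grab('side','end_s'); s=monitor.observe(); print(s['clock'],s['position'],s['force'],s['finger_force'],np.abs(s['qd']).max())
cv2.imwrite('pics/end.png',np.vstack([a['img'][60:300],b['img'][60:360]])[...,::-1])
```

```text
20.7 [ 0.55842863 -0.18321489  0.16830676] [ 0.62763792  0.06831052 -5.57135291] 39.81142123695463 0.0015191003931401728
```

View pics/end.png

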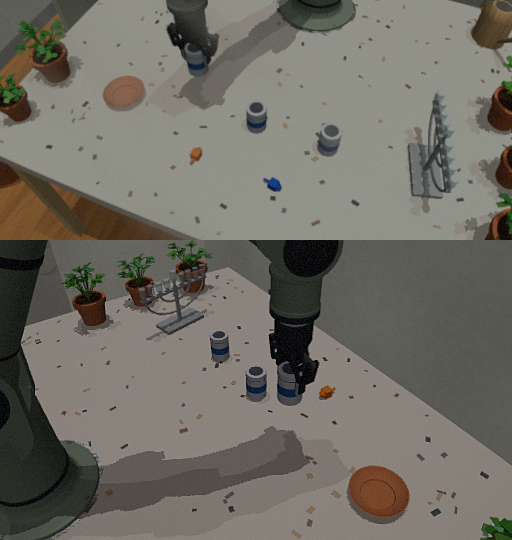

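The right tin is held upright in the air (scene crop (197,60), side crop (290,385)). The other two tins are upright on their spots, and the menorah, saucer and dreidels are where they were.

```bash
python3 -c "
from workcell import bot
print(bot.job_done())"
```

```text
the job is handed in; nothing more can be done
None
```

Job handed in: all three tins were lifted left to right; the right one is the full one (about 490 g, the others about 160 g and 190 g) and is held upright and still about 14 cm above the sill, with the other two back upright on their spots and nothing else visibly disturbed.

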